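# Unstack tapped angle brackets into left- and right-hand kit trays

### The job

The thread-checked angle brackets have come back from the tester piled crosswise on the rubber mat. Take the pile apart from the top, first putting the two small brackets and then the two large ones away, each flat in the pocket of its own shape and size: left-hand brackets in the left-hand kit tray, right-hand ones in its mirror-image tray. Do not tip any bracket over or drag it out from under others, and leave the caliper, screwdriver and oil bottle where they are.

Things in the scene. Friction and masses are not known exactly. Their poses are not given: they have to be found in the camera images.
- small_left: small left-hand angle bracket: flat L of bare aluminium, 20 mm thick, counterbores up. Long leg 90 x 22; short leg, 22 wide, at the -x end, reaching 30 mm beyond the long leg's side to +y (left). Origin: underside, middle of the long leg; x along the long leg away from the corner, z up. Starts on top, across the two large ones (underside 23 mm above worktop). Grip across the long leg's middle.
- small_right: small right-hand angle bracket: flat L of bare aluminium, 20 mm thick, counterbores up. Long leg 90 x 22; short leg, 22 wide, at the -x end, reaching 30 mm beyond the long leg's side to -y (right). Origin: underside, middle of the long leg; x along the long leg away from the corner, z up. Starts on top, across the two large ones (underside 23 mm above worktop). Grip across the long leg's middle.
- large_left: large left-hand angle bracket: flat L of bare aluminium, 20 mm thick, counterbores up. Long leg 110 x 28; short leg, 28 wide, at the -x end, reaching 32 mm beyond the long leg's side to +y (left). Origin: underside, middle of the long leg; x along the long leg away from the corner, z up. Starts below both small ones, on a mat (underside 3 mm above worktop). Grip across the long leg's middle.
- large_right: large right-hand angle bracket: flat L of bare aluminium, 20 mm thick, counterbores up. Long leg 110 x 28; short leg, 28 wide, at the -x end, reaching 32 mm beyond the long leg's side to -y (right). Origin: underside, middle of the long leg; x along the long leg away from the corner, z up. Starts below both small ones, on a mat (underside 3 mm above worktop). Grip across the long leg's middle.
- tray_left: left-hand kit tray: fixed, grey plastic, 138 (x) x 162 (y) x 12 mm, two black-floored L pockets 8 mm deep, 6 mm wider than the bracket all round; mirror image of the other tray. Origin: underside, centre; z up. In its frame a bracket's origin belongs at x 0, z 4 and y -53 mm (large left) or y 26 mm (small left), axes parallel to the tray's, x the same way.
- tray_right: right-hand kit tray: fixed, grey plastic, 138 (x) x 162 (y) x 12 mm, two black-floored L pockets 8 mm deep, 6 mm wider than the bracket all round; mirror image of the other tray. Origin: underside, centre; z up. In its frame a bracket's origin belongs at x 0, z 4 and y 53 mm (large right) or y -26 mm (small right), axes parallel to the tray's, x the same way.
- caliper: steel vernier caliper, 74 x 210 x 16 mm, lying on the worktop to the right; origin at its centre on the worktop. Bystander, leave alone.
- screwdriver: screwdriver with fluted yellow handle, 24 x 204 x 24 mm, lying on the worktop to the right; origin at its centre on the worktop. Bystander, leave alone.
- oil_bottle: white squeeze bottle with red nozzle, 54 mm across, 140 mm high, standing behind the work to the right; origin at the centre of its foot. Bystander, leave alone.

How it is judged:
On the way:
1. both small brackets lie in their pockets (x of small_left in the frame of tray_left between -0.01 and 0.01 m and y of small_left in the frame of tray_left between 0.016 and 0.036 m and z of small_left in the frame of tray_left between 0.002 and 0.008 m and angle between the x axis of small_left and the x axis of tray_left, either way round below 0.25 rad and angle between each of small_left, small_right's own z axis and vertical below 0.08 rad and linear speed of each of small_left, small_right below 0.02 m/s and x of small_right in the frame of tray_right between -0.01 and 0.01 m and y of small_right in the frame of tray_right between -0.036 and -0.016 m and z of small_right in the frame of tray_right between 0.002 and 0.008 m and angle between the x axis of small_right and the x axis of tray_right, either way round below 0.25 rad), for 0.2 s.
At the end, for the whole second after the job is handed in: All four brackets rest flat in their own pockets, small and large left-hand in the left-hand tray, small and large right-hand in the right-hand tray: within 10 mm each way and 0.25 rad of the pocket, underside under 8 mm above the tray's underside, tilt under 0.08 rad (all of step 1 and x of large_left in the frame of tray_left between -0.01 and 0.01 m and y of large_left in the frame of tray_left between -0.063 and -0.043 m and z of large_left in the frame of tray_left between 0.002 and 0.008 m and angle between the x axis of large_left and the x axis of tray_left, either way round below 0.25 rad and angle between each of large_left, large_right's own z axis and vertical below 0.08 rad and linear speed of each of large_left, large_right below 0.02 m/s and x of large_right in the frame of tray_right between -0.01 and 0.01 m and y of large_right in the frame of tray_right between 0.043 and 0.063 m and z of large_right in the frame of tray_right between 0.002 and 0.008 m and angle between the x axis of large_right and the x axis of tray_right, either way round below 0.25 rad); the robot touches nothing.
It fails at once if a bracket tips over (more than 0.6 rad) (angle between any of large_left, large_right, small_left, small_right's own z axis and vertical above 0.6 rad).
It fails at once if a large bracket is dragged away (more than 40 mm) while a small one still lies where it was ((distance of large_left from where it was at the start of the episode above 0.04 m and distance of small_left from where it was at the start of the episode below 0.03 m) or (distance of large_left from where it was at the start of the episode above 0.04 m and distance of small_right from where it was at the start of the episode below 0.03 m) or (distance of large_right from where it was at the start of the episode above 0.04 m and distance of small_left from where it was at the start of the episode below 0.03 m) or (distance of large_right from where it was at the start of the episode above 0.04 m and distance of small_right from where it was at the start of the episode below 0.03 m)).
It fails at once if the caliper, screwdriver or oil bottle is disturbed (more than 20 mm) (distance of any of caliper, screwdriver, oil_bottle from where it was at the start of the episode above 0.02 m).
It also fails if it takes over 102 s, if anything falls off the work surface, if the arm or the gripper's body presses on something with over 40 N, if the wrist force passes 120 N, or if a joint passes its speed limit or range.

### The arm

A 7-joint arm with a two-finger parallel gripper is mounted at the origin on a cart in front of the work surface, level with it; the furniture and walls round the work are solid. World frame = base frame: x ahead of the robot, y to its left, z up, the work surface at z = 0. Lengths are in m, angles in rad, forces in N, time in s.
With the tool pointing down it reaches from about 0.425 to 0.925 m from the base axis. Payload 6.8 kg.
Tool frame: the origin (TCP) lies at the very end of the fingers, on their centre line; the grasp point (between the pads) lies bot.tcp_to_grasp behind it (bot.tcp_to_grasp is the distance from the TCP to the grasp point, in m); z points along the fingers, y is the line along which they close (so a half turn about z gives the same grasp; the last joint's range is limited). The gripper opens to 85 mm and grips with 20 to 120 N. Pads are 22 mm wide; open, the fingers measure 114 mm over their backs; the gripper's body (76 mm by 85 mm) begins 54 mm behind the grasp point. The pads swing forward as they close: fully open they stand 13 mm farther back than shut.
Start: joints at [-1.322, 0.477, 0.022, 1.555, -0.011, 1.109, -0.083], TCP at [0.236, 0.633, 0.205] pointing down, gripper open.
Joint ranges: [-2.96, 2.96], [-0.34, 2.1], [-1.41, 1.46], [0.24, 2.44], [-1.37, 4.51], [0.17, 1.92], [-2.96, 2.96]. Speed limits (rad/s): [2.39, 2.39, 3.14, 3.14, 3.14, 3.14, 3.14].

### API

Orientations are given as a unit quaternion [w, x, y, z].
In Python, from station import bot gives the robot as it stands.
- The arm moves only by the tool servo_tool, never from a script. Its argument "motion" is a list that holds one entry, the list of rows, each a list of 7 numbers: the shift along the tool's x, y, z in m, then the turn, a rotation vector about the tool's x, y, z in units of 5 degrees (1.0 is 5 degrees), then the opening, from 0 (shut) to 1 (fully open). A call has 1 to 20 rows; each row is the pose to reach, as a shift and turn from the pose commanded when the call began, along the tool's axes at that moment; what a row does not reach only later rows make up. A row lasts 1/12 s, in which the tool goes at most 41.7 mm and 7.16 degrees, less where a joint would pass 70% of its speed; a pose out of reach is approached as far as the arm can. A call with a gripper value outside its range is refused whole. The fingers move at their own pace and stop on an object; "grip_force" is the grip in N (left out, the last holds). Time passes only in rows, so rows that repeat a pose let the fingers close. It gives the time, the measured TCP pose, the force, the opening and the grip force at its end, in the units of the state.
- bot.get_obs(): the state, without advancing time (a new reading comes with each control period).
- bot.read_camera(name): name is "scene" or "side" or "wrist"; returns a dict with "img" (480x640x3 uint8, red, green, blue), "K" (3x3 intrinsics, pixels), "pose" (4x4, takes a point from camera to world coordinates). Camera axes: x right, y down, z forward; pixel columns grow to the right and rows downward; lengths in m; the calibration is good to about 2 mm. A picture is of the moment at which its call begins. There is no depth.
- bot.hand_in(): hands the job in; it is judged then, once.
The state is a dict: "t": time; "q": joint angles; "joint_vel": joint speeds; "joint_torque": joint torques, N m; "eef_pos": TCP position; "tool_rot": TCP orientation; "contact_force": force on the tool from outside, world axes, zero at the start; "torque": the same for the moment, N m; "gripper_width": opening from 0.0 (shut) to 1.0 (fully open); "grasp_force": force on a finger pad.
Only numpy, scipy, OpenCV 4.12 (cv2) and the standard library are available. Lean on these libraries where they do the work, as an engineer would, in place of code of your own. Each camera call takes 0.05 s, during which the arm holds its last target. There are 200 camera calls.

## Working session

There is one attempt and no reset: what is moved stays moved. The work goes in short steps, Python scripts to look and compute and a tool call to move; the robot and the scene stay as the last step left them, time stands still between calls to the robot, and variables do not carry over. Pictures are saved under pics/ and viewed, at most 14 in all, crops included, and the job is handed in when it is done.

Besides the shell and the picture viewer there is one more tool, called after "Emit:" by a JSON object that holds its "name" and its "arguments". servo_tool: Moves the arm, as the interface text tells. Its arguments: {"type":"object","properties":{"motion":{"type":"array"},"grip_force":{"type":"number"}},"required":["motion"]}

```bash
mkdir -p pics
python3 - <<'E'
from station import bot
import cv2,numpy as np
o=bot.get_obs();print(o['t'],o['eef_pos'],o['tool_rot'],bot.tcp_to_grasp)
for n in ['scene','side','wrist']:
    c=bot.read_camera(n);cv2.imwrite(f'pics/{n}0.png',c['img'][:,:,::-1]);np.savez(f'{n}0.npz',**c)
    print(n,c['K'].round(1).tolist(),c['pose'].round(3).tolist())
E
```

```text
0.0 [0.23557844 0.6318676  0.20350841] [-8.94790184e-05  1.77455956e-01  9.84128296e-01 -9.34398115e-04] 0.0187
scene [[597.8, 0.0, 329.0], [0.0, 597.8, 240.3], [0.0, 0.0, 1.0]] [[0.629, -0.321, 0.708, -0.415], [-0.777, -0.285, 0.561, -0.808], [0.022, -0.903, -0.428, 0.661], [0.0, 0.0, 0.0, 1.0]]
side [[503.8, 0.0, 312.1], [0.0, 503.8, 238.0], [0.0, 0.0, 1.0]] [[0.799, 0.48, -0.363, 1.055], [0.602, -0.636, 0.483, -0.683], [0.001, -0.604, -0.797, 1.128], [0.0, 0.0, 0.0, 1.0]]
wrist [[411.9, 0.0, 310.4], [0.0, 411.9, 236.8], [0.0, 0.0, 1.0]] [[0.348, 0.896, 0.277, 0.166], [0.938, -0.332, -0.105, 0.658], [-0.002, 0.296, -0.955, 0.372], [0.0, 0.0, 0.0, 1.0]]
```

View pics/scene0.png

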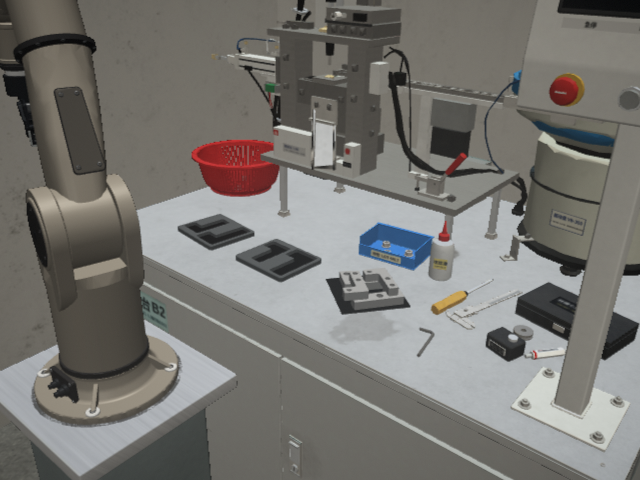

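View pics/side0.png

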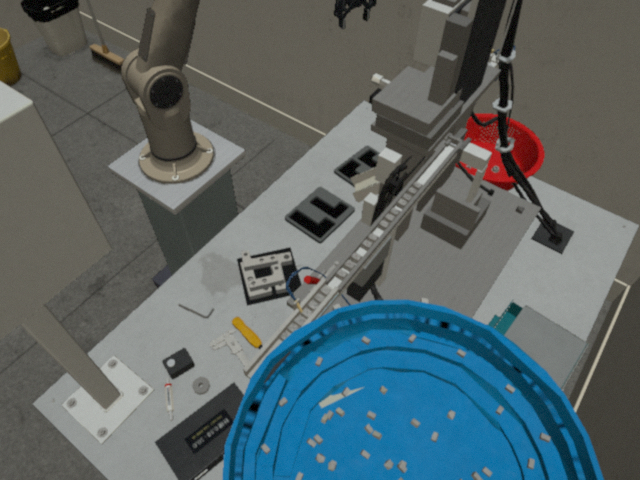

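```bash
cat > h.py <<'E'
import numpy as np,cv2
def ray(c,p,z):
    d=c['pose'][:3,:3]@np.linalg.inv(c['K'])@[p[0],p[1],1]; o=c['pose'][:3,3]
    return o+d*(z-o[2])/d[2]
def proj(c,P):
    q=(np.atleast_2d(P)-c['pose'][:3,3])@c['pose'][:3,:3]; q=q@c['K'].T
    return q[:,:2]/q[:,2:]
def crop(img,x0,y0,x1,y1,s,f):
    cv2.imwrite(f,cv2.resize(img[y0:y1,x0:x1,::-1],None,fx=s,fy=s,interpolation=cv2.INTER_CUBIC))
E
python3 - <<'E'
from h import *
s=dict(np.load('scene0.npz'));d=dict(np.load('side0.npz'))
crop(s['img'],170,205,430,325,3,'pics/sc.png')
crop(d['img'],225,135,365,310,4,'pics/sd.png')
a=cv2.imread('pics/sc.png');
for n,p in dict(pile=(370,290),tR=(278,260),tL=(216,231)).items(): print(n,ray(s,p,0.01))
for n,p in dict(pile=(268,275),tR=(320,214),tL=(362,166)).items(): print(n,ray(d,p,0.01))
E
```

```text
pile [ 0.52479239 -0.17922037  0.01      ]
tR [0.49634176 0.06772586 0.01      ]
tL [0.50958938 0.30168301 0.01      ]
pile [ 0.52643446 -0.17242029  0.01      ]
tR [0.5114682  0.07872946 0.01      ]
tL [0.50021777 0.31483477 0.01      ]
```

View pics/sc.png

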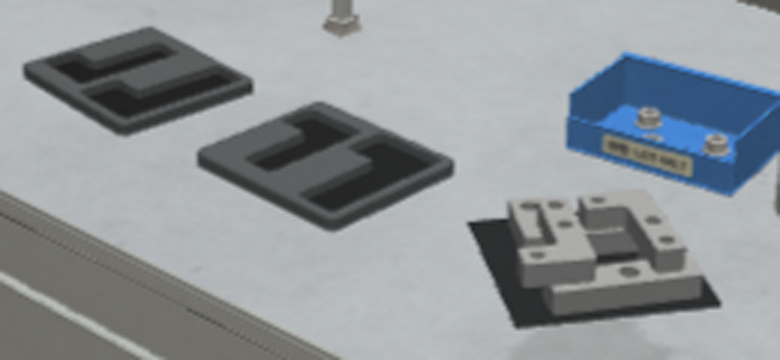

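View pics/sd.png

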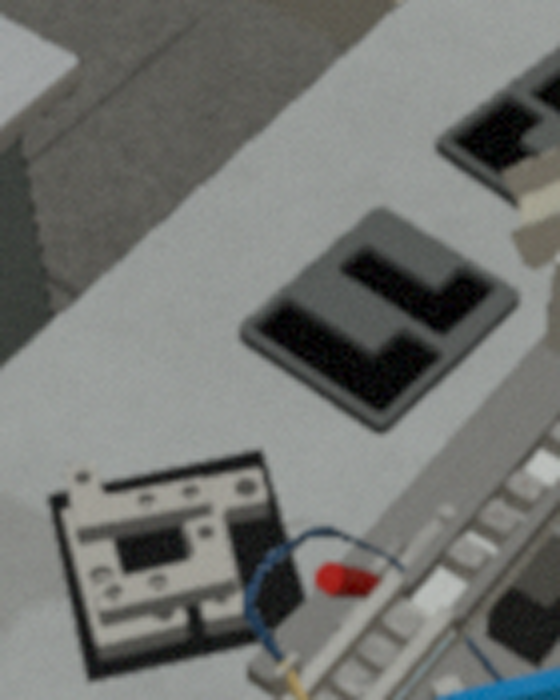

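```bash
cat >> h.py <<'E'
from scipy.spatial.transform import Rotation as Ro
def go(o,P,yaw):
    """shift (mm) and turn (5deg units) to TCP P with tool x axis at yaw deg in world, tool down"""
    R=Ro.from_quat(np.roll(o['tool_rot'],-1)); x=np.array([np.cos(np.radians(yaw)),np.sin(np.radians(yaw)),0]); z=np.array([0,0,-1.])
    T=Ro.from_matrix(np.c_[x,np.cross(z,x),z])
    return (R.inv().apply(np.array(P)-o['eef_pos'])*1000).round(1), np.degrees((R.inv()*T).as_rotvec()/5).round(2)
E
python3 - <<'E'
from h import *
from station import bot
print(*go(bot.get_obs(),[.47,.2,.3],180))
E
```

```text
[-370.5 -323.1  -95.8] [-0.02 -0.   -4.09]
```

Emit:
{"name": "servo_tool", "arguments": {"motion": [[[0, 0, -0.09, 0, 0, 0, 1], [0, 0, -0.09, 0, 0, 0, 1], [0, 0, -0.09, 0, 0, 0, 1], [-0.37, -0.323, -0.09, 0, 0, -4.1, 1], [-0.37, -0.323, -0.09, 0, 0, -4.1, 1], [-0.37, -0.323, -0.09, 0, 0, -4.1, 1], [-0.37, -0.323, -0.09, 0, 0, -4.1, 1], [-0.37, -0.323, -0.09, 0, 0, -4.1, 1], [-0.37, -0.323, -0.09, 0, 0, -4.1, 1], [-0.37, -0.323, -0.09, 0, 0, -4.1, 1], [-0.37, -0.323, -0.09, 0, 0, -4.1, 1], [-0.37, -0.323, -0.09, 0, 0, -4.1, 1], [-0.37, -0.323, -0.09, 0, 0, -4.1, 1], [-0.37, -0.323, -0.09, 0, 0, -4.1, 1], [-0.37, -0.323, -0.09, 0, 0, -4.1, 1], [-0.37, -0.323, -0.09, 0, 0, -4.1, 1], [-0.37, -0.323, -0.09, 0, 0, -4.1, 1], [-0.37, -0.323, -0.09, 0, 0, -4.1, 1], [-0.37, -0.323, -0.09, 0, 0, -4.1, 1]]]}}

```text
t: 1.73
eef_pos: [0.4689, 0.2022, 0.2943]
tool_rot: [-0.0, -0.002, 1.0, 0.0]
contact_force: [-0.1, 0.7, -0.3]
gripper_width: 1.001
grasp_force: 0.0
```

Run:
```python
from h import *
from station import bot
c=bot.read_camera('wrist');np.savez('w1.npz',**c);cv2.imwrite('pics/w1.png',c['img'][:,:,::-1])
o=bot.get_obs();print(o['t'],o['eef_pos'],o['tool_rot'],c['pose'].round(3).tolist())
print(*go(o,[.49,-.15,.2],180))
```

```text
1.7833 [0.46883632 0.20223944 0.29432914] [-2.10904857e-04 -1.98639719e-03  9.99997998e-01  1.21330577e-04] [[-0.005, 0.955, 0.295, 0.394], [1.0, 0.005, 0.002, 0.202], [0.0, 0.295, -0.955, 0.463], [0.0, 0.0, 0.0, 1.0]]
[ -19.8 -352.3   94.2] [ 0.   -0.    0.05]
```

View pics/w1.png

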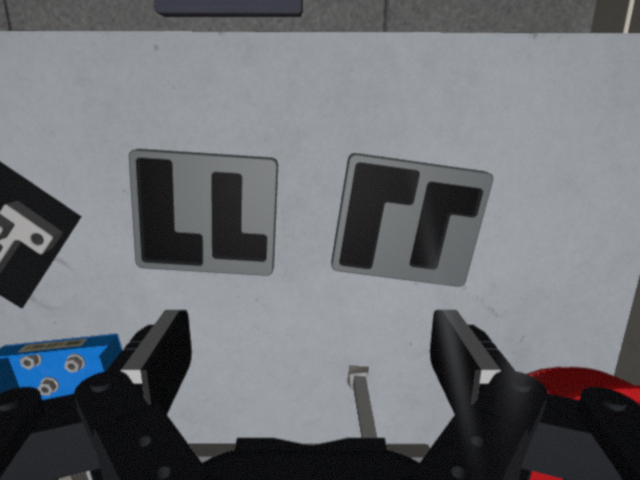

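Emit:
{"name": "servo_tool", "arguments": {"motion": [[[-0.02, -0.352, 0.07, 0, 0, 0, 1], [-0.02, -0.352, 0.07, 0, 0, 0, 1], [-0.02, -0.352, 0.07, 0, 0, 0, 1], [-0.02, -0.352, 0.07, 0, 0, 0, 1], [-0.02, -0.352, 0.07, 0, 0, 0, 1], [-0.02, -0.352, 0.07, 0, 0, 0, 1], [-0.02, -0.352, 0.07, 0, 0, 0, 1], [-0.02, -0.352, 0.07, 0, 0, 0, 1], [-0.02, -0.352, 0.07, 0, 0, 0, 1], [-0.02, -0.352, 0.07, 0, 0, 0, 1], [-0.02, -0.352, 0.07, 0, 0, 0, 1], [-0.02, -0.352, 0.07, 0, 0, 0, 1], [-0.02, -0.352, 0.07, 0, 0, 0, 1]]]}}

```text
t: 2.87
eef_pos: [0.4905, -0.1492, 0.2246]
tool_rot: [0.0, -0.002, 1.0, 0.0]
contact_force: [-0.6, -0.1, 0.7]
gripper_width: 1.0
grasp_force: 0.0
```

```bash
cat >> h.py <<'E'
from scipy.optimize import minimize
def L(a,w,r,s,m=0):
    """L outline, long leg a x w, short leg w wide reaching r beyond, s=+1 left -1 right, margin m"""
    p=np.array([[-a/2-m,-w/2-m],[a/2+m,-w/2-m],[a/2+m,w/2+m],[-a/2+w+m,w/2+m],[-a/2+w+m,w/2+r+m],[-a/2-m,w/2+r+m]])
    return p*[1,s]
def place(poly,q,z):
    c,s=np.cos(q[2]),np.sin(q[2])
    return np.c_[poly@np.array([[c,s],[-s,c]])+q[:2],np.full(len(poly),z)]
def fit(c,mask,polys,z,q0):
    tgt=cv2.GaussianBlur(mask.astype(np.float32),(0,0),1.5)
    def f(q):
        m=np.zeros(mask.shape,np.uint8)
        for p in polys:
            cv2.fillPoly(m,[(proj(c,place(p,q,z))*16).round().astype(np.int32)],255,cv2.LINE_AA,4)
        return float(np.abs(cv2.GaussianBlur(m.astype(np.float32)/255,(0,0),1.5)-tgt).sum())
    q0=np.array(q0,float); S=np.vstack([q0,q0+[.015,0,0],q0+[0,.015,0],q0+[0,0,.15]])
    r=minimize(f,q0,method='Nelder-Mead',options=dict(initial_simplex=S,xatol=1e-5,fatol=.01,maxiter=600))
    return r.x,r.fun,mask.sum()
LL,LS=(.110,.028,.032),(.090,.022,.030)
def tray(s): return [L(*LL,s,.006)+[0,-.053*s],L(*LS,s,.006)+[0,.026*s]]
E
python3 - <<'E'
from h import *
from station import bot
c=bot.read_camera('wrist');np.savez('w2.npz',**c);cv2.imwrite('pics/w2.png',c['img'][:,:,::-1])
o=bot.get_obs();print(o['t'],o['eef_pos'])
w=dict(np.load('w1.npz'));g=w['img'].max(2)
for n,s,b,q in (('left',1,(335,155,495,285),[.5,.31,0]),('right',-1,(130,150,278,274),[.5,.075,np.pi])):
    m=np.zeros(g.shape,bool);m[b[1]:b[3],b[0]:b[2]]=g[b[1]:b[3],b[0]:b[2]]<75
    print(n,fit(w,m,tray(s),.008,q))
E
```

```text
2.9167 [ 0.49051341 -0.14933551  0.22463316]
left (array([ 0.51843663,  0.31590081, -0.13177575]), np.float64(485.35791015625), np.int64(7927))
right (array([0.51030061, 0.08001442, 3.07178463]), np.float64(489.38787841796875), np.int64(7851))
```

View pics/w2.png

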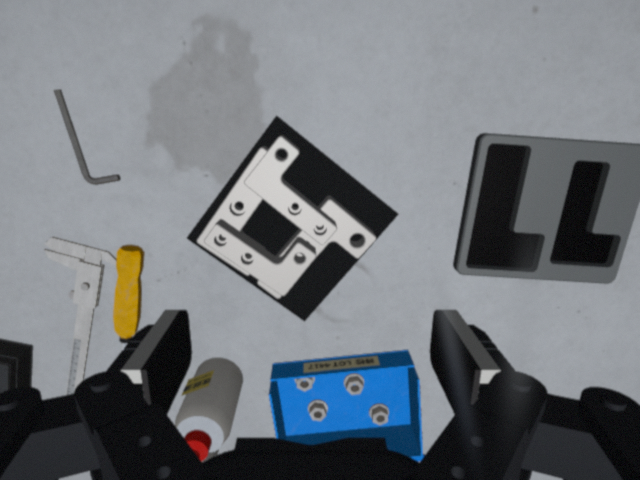

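Run:
```python
from h import *
w=dict(np.load('w2.npz'));i=w['img'].astype(float)
j=(255*(i[...,:]/255)**2.2).astype(np.uint8)   # contrast for bright metal
crop(j,185,115,400,315,3.6,'pics/w2c.png')
```

```text
(no output)
```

View pics/w2c.png

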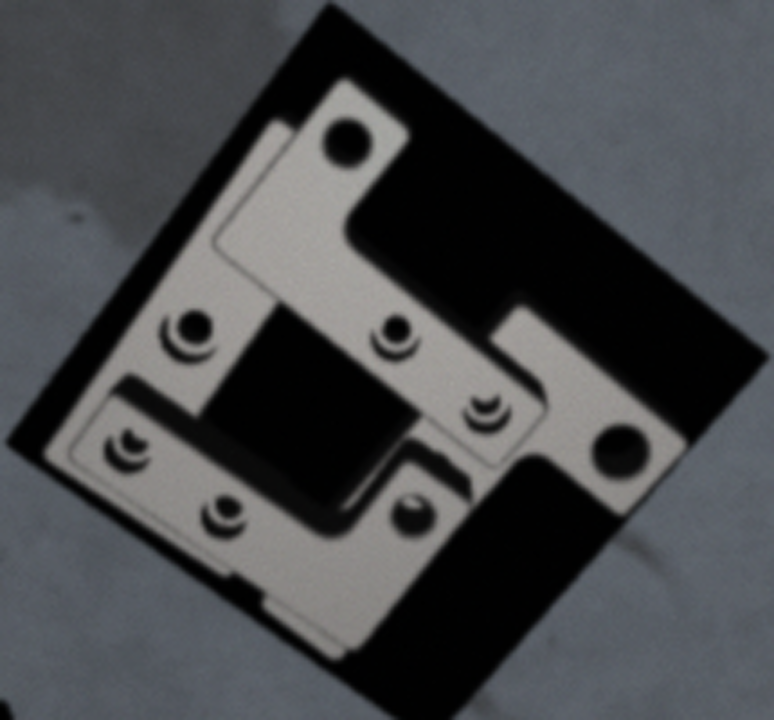

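```bash
cat >> h.py <<'E'
def pose(c,poly,px,z,idx=(0,1,2,4,5)):
    W=np.array([ray(c,p,z)[:2] for p in px]);P=poly[list(idx)]
    a=(P-P.mean(0))@[1,1j];b=(W-W.mean(0))@[1,1j]
    th=np.angle((b*a.conj()).sum());R=np.array([[np.cos(th),np.sin(th)],[-np.sin(th),np.cos(th)]])
    t=W.mean(0)-P.mean(0)@R
    return np.r_[t,th],np.linalg.norm(P@R+t-W,axis=1).max()
E
python3 - <<'E'
from h import *
from station import bot
w=dict(np.load('w2.npz'));k=lambda a:np.array(a)/3.6+[185,115]
sl=pose(w,L(*LS,1),k([(215,243),(497,468),(548,405),(408,135),(345,78)]),.043)
sr=pose(w,L(*LS,-1),k([(350,650),(68,455),(115,388),(410,460),(472,502)]),.043)
print(sl,sr,np.degrees([sl[0][2],sr[0][2]]))
E
```

```text
(array([ 0.4960391 , -0.16580988,  0.88993682]), np.float64(0.0022469584205313726)) (array([ 0.54698373, -0.20300323, -2.22290185]), np.float64(0.0018640900326231283)) [  50.98962408 -127.36289416]
```

Run:
```python
from h import *
from station import bot
o=bot.get_obs();print(o['q'].round(2) if hasattr(o['q'],'round') else o['q'])
print(*go(o,[.496,-.166,.1],231),*go(o,[.496,-.166,.031],231))
```

```text
[-0.26  0.2   0.5   1.94 -0.11  1.03  1.87]
[ -5.4 -16.8 124.6] [ 0.000e+00  1.000e-02 -1.015e+01] [ -5.3 -16.8 193.6] [ 0.000e+00  1.000e-02 -1.015e+01]
```

Emit:
{"name": "servo_tool", "arguments": {"motion": [[[-0.005, -0.017, 0.04, 0, 0, -5, 0.65], [-0.005, -0.017, 0.08, 0, 0, -10.15, 0.65], [-0.005, -0.017, 0.125, 0, 0, -10.15, 0.65], [-0.005, -0.017, 0.125, 0, 0, -10.15, 0.65], [-0.005, -0.017, 0.125, 0, 0, -10.15, 0.65], [-0.005, -0.017, 0.125, 0, 0, -10.15, 0.65], [-0.005, -0.017, 0.125, 0, 0, -10.15, 0.65], [-0.005, -0.017, 0.125, 0, 0, -10.15, 0.65], [-0.005, -0.017, 0.125, 0, 0, -10.15, 0.65], [-0.005, -0.017, 0.125, 0, 0, -10.15, 0.65]]]}}

```text
t: 3.75
eef_pos: [0.4953, -0.1677, 0.0997]
tool_rot: [0.0, -0.428, 0.904, -0.0]
contact_force: [0.6, 0.0, 0.9]
gripper_width: 0.65
grasp_force: 0.0
```

Run:
```python
from h import *
from station import bot
o=bot.get_obs();print(np.round(o['q'],2))
print(*go(o,[.496,-.166,.031],231))
c=bot.read_camera('wrist');np.savez('w3.npz',**c);cv2.imwrite('pics/w3.png',c['img'][:,:,::-1])
```

```text
[-0.02  0.37  0.28  2.03 -0.14  0.76  2.8 ]
[-1.7  0.6 68.7] [-0.    0.01 -0.06]
```

View pics/w3.png

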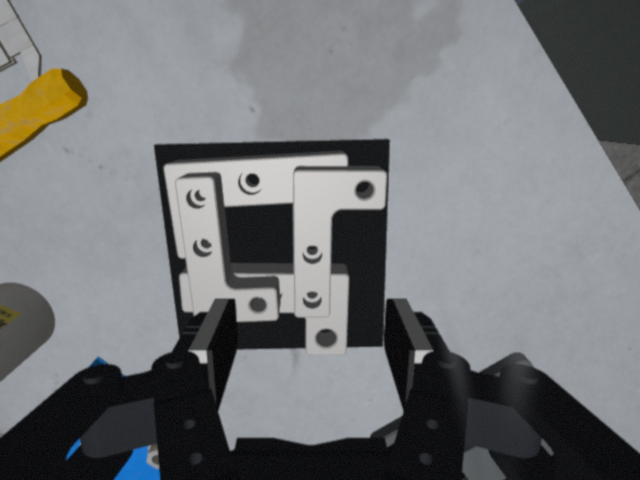

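Emit:
{"name": "servo_tool", "arguments": {"motion": [[[-0.002, 0, 0.03, 0, 0, 0, 0.65], [-0.002, 0, 0.05, 0, 0, 0, 0.65], [-0.002, 0, 0.06, 0, 0, 0, 0.65], [-0.002, 0, 0.0685, 0, 0, 0, 0.65], [-0.002, 0, 0.0685, 0, 0, 0, 0.65], [-0.002, 0, 0.0685, 0, 0, 0, 0.1], [-0.002, 0, 0.0685, 0, 0, 0, 0.1], [-0.002, 0, 0.0685, 0, 0, 0, 0.1], [-0.002, 0, 0.0685, 0, 0, 0, 0.1], [-0.002, 0, 0.0685, 0, 0, 0, 0.1], [-0.002, 0, 0.0685, 0, 0, 0, 0.1], [-0.002, 0, 0.0685, 0, 0, 0, 0.1], [-0.002, 0, 0.0685, 0, 0, 0, 0.1]]], "grip_force": 60}}

```text
t: 4.88
eef_pos: [0.4963, -0.1668, 0.0311]
tool_rot: [0.0, -0.429, 0.903, -0.0]
contact_force: [0.9, 0.3, -0.4]
gripper_width: 0.1
grasp_force: 0.0
```

Run:
```python
from h import *
from station import bot
o=bot.get_obs();print(o['gripper_width'],o['grasp_force'],o['eef_pos'])
c=bot.read_camera('wrist');a=c['img']
s=bot.read_camera('scene')['img'];i=bot.read_camera('side')['img']
w=cv2.resize(s[210:330,310:430],(400,400),interpolation=3);v=cv2.resize(a,(533,400))[:,67:467]
cv2.imwrite('pics/w4.png',np.hstack([w,v])[:,:,::-1])
```

```text
0.100319598016884 0.0 [ 0.49628868 -0.16677371  0.03108435]
```

View pics/w4.png

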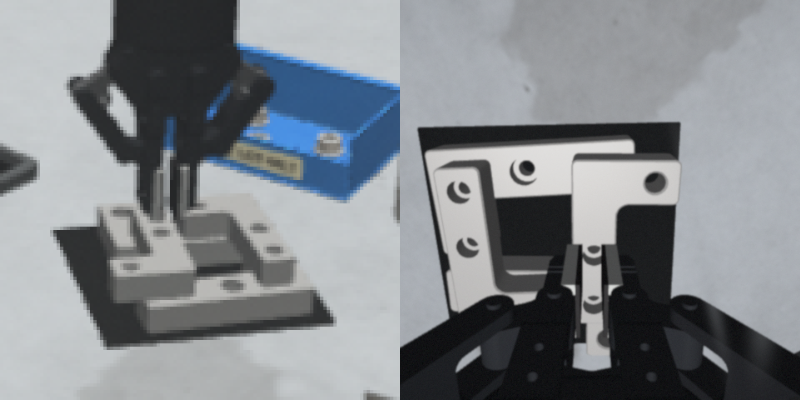

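Run:
```python
from h import *
from station import bot
c=bot.read_camera('scene');o=bot.get_obs();i=c['img'].copy()
q=[.496,-.166,.89]
big=cv2.resize(i[210:330,310:430],(600,600),interpolation=3)
P=lambda X:((proj(c,X)-[310,210])*5).round().astype(np.int32)
cv2.polylines(big,[P(place(L(*LS,1),q,.043))],1,(255,0,0),1)
for z in (0.0,.012,.0187): cv2.circle(big,tuple(P([o['eef_pos']+[0,0,z]])[0].tolist()),4,(0,255,0),-1)
cv2.polylines(big,[P(place(L(*LS,-1),[.547,-.203,-2.223],.043))],1,(255,0,255),1)
cv2.imwrite('pics/w5.png',big[:,:,::-1])
```

```text
(no output)
```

View pics/w5.png

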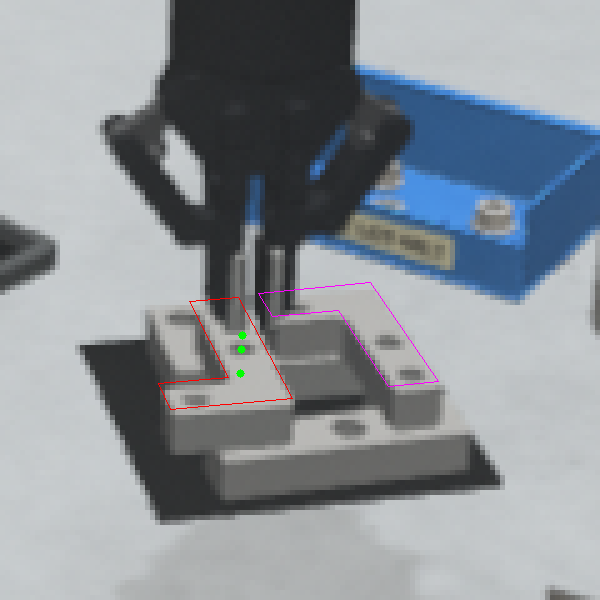

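Emit:
{"name": "servo_tool", "arguments": {"motion": [[[0, 0, 0, 0, 0, 0, 0.65], [0, 0, 0, 0, 0, 0, 0.65], [0, 0, 0, 0, 0, 0, 0.65], [0, 0, 0, 0, 0, 0, 0.65], [0, 0, 0.01, 0, 0, 0, 0.65], [0, 0, 0.02, 0, 0, 0, 0.65], [0, 0, 0.022, 0, 0, 0, 0.65], [0, 0, 0.022, 0, 0, 0, 0.65], [0, 0, 0.022, 0, 0, 0, 0.1], [0, 0, 0.022, 0, 0, 0, 0.1], [0, 0, 0.022, 0, 0, 0, 0.1], [0, 0, 0.022, 0, 0, 0, 0.1], [0, 0, 0.022, 0, 0, 0, 0.1], [0, 0, 0.022, 0, 0, 0, 0.1], [0, 0, 0.022, 0, 0, 0, 0.1]]], "grip_force": 60}}

```text
t: 6.33
eef_pos: [0.4965, -0.1669, 0.0094]
tool_rot: [0.0, -0.429, 0.903, -0.0]
contact_force: [-0.6, 0.1, 6.0]
gripper_width: 0.236
grasp_force: 59.3
```

Emit:
{"name": "servo_tool", "arguments": {"motion": [[[0, 0, -0.005, 0, 0, 0, 0.1], [0, 0, -0.015, 0, 0, 0, 0.1], [0, 0, -0.035, 0, 0, 0, 0.1], [0, 0, -0.07, 0, 0, 0, 0.1], [0, 0, -0.1, 0, 0, 0, 0.1], [0, 0, -0.1, 0, 0, 0, 0.1], [0, 0, -0.1, 0, 0, 0, 0.1]]]}}

```text
t: 6.92
eef_pos: [0.4977, -0.167, 0.1111]
tool_rot: [0.002, -0.429, 0.903, -0.001]
contact_force: [-0.0, 1.1, -1.6]
gripper_width: 0.234
grasp_force: 59.0
```

Run:
```python
from h import *
from station import bot
c=bot.read_camera('wrist');np.savez('w6.npz',**c);o=bot.get_obs();print(o['eef_pos'])
s=bot.read_camera('scene');P=proj(s,o['eef_pos'])[0].astype(int)
big=cv2.resize(s['img'][P[1]-70:P[1]+50,P[0]-60:P[0]+60],(400,400),interpolation=3)
cv2.circle(big,(200,233),3,(0,255,0),-1)
g=c['img'][200:440,190:430]
cv2.imwrite('pics/w6.png',np.hstack([big,cv2.resize(g,(400,400),interpolation=3)])[:,:,::-1])
```

```text
[ 0.49636924 -0.16664329  0.10955013]
```

View pics/w6.png

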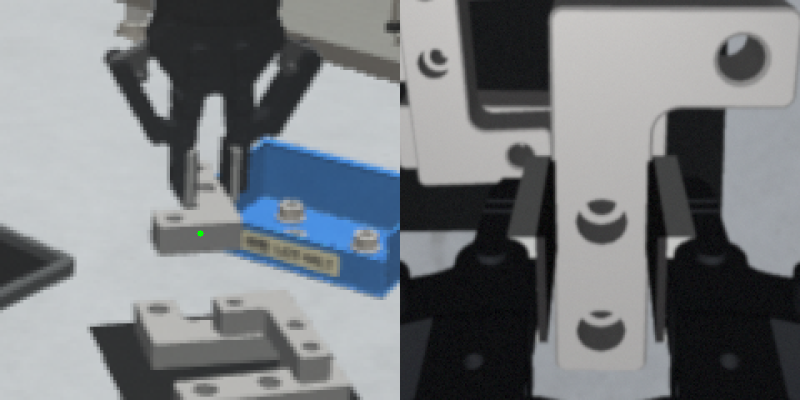

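Run:
```python
from h import *
from station import bot
o=bot.get_obs();w=dict(np.load('w6.npz'))
for z in (.135,.143):
    q,e=pose(w,L(*LS,1),np.array([(152,9),(156,371),(243,371),(396,106),(400,14)])/1.6667+[190,200],z);print(z,q,np.degrees(q[2]),e)
# target in tray left
t=np.array([.5184,.3159,-.1318]);c,s=np.cos(t[2]),np.sin(t[2])
T=t[:2]+[-s*.026,c*.026];print(T)
# bracket offset in tool frame -> tool target
off=o['eef_pos'][:2]-q[:2];d=t[2]-q[2];R=np.array([[np.cos(d),-np.sin(d)],[np.sin(d),np.cos(d)]])
x=Ro.from_quat(np.roll(o['tool_rot'],-1)).apply([1,0,0]);yaw=np.degrees(np.arctan2(x[1],x[0])+d)
P=np.r_[T+R@off,.12];print(P,yaw%360,*go(o,P,yaw))
```

```text
0.135 [ 0.50034884 -0.16306248  0.88180166] 50.52351367712252 0.003169636435396861
0.143 [ 0.49832554 -0.16683856  0.88180166] 50.52351367712252 0.0011880992819056195
[0.52181689 0.3416745 ]
[0.52067739 0.34423611 0.12      ] 172.74336902883516 [-411.7  303.2  -11.3] [ 1.000e-02 -1.000e-02  1.162e+01]
```

Emit:
{"name": "servo_tool", "arguments": {"motion": [[[-0.41, 0.303, -0.011, 0, 0, 11.6, 0.1], [-0.41, 0.303, -0.011, 0, 0, 11.6, 0.1], [-0.41, 0.303, -0.011, 0, 0, 11.6, 0.1], [-0.41, 0.303, -0.011, 0, 0, 11.6, 0.1], [-0.41, 0.303, -0.011, 0, 0, 11.6, 0.1], [-0.41, 0.303, -0.011, 0, 0, 11.6, 0.1], [-0.41, 0.303, -0.011, 0, 0, 11.6, 0.1], [-0.41, 0.303, -0.011, 0, 0, 11.6, 0.1], [-0.41, 0.303, -0.011, 0, 0, 11.6, 0.1], [-0.41, 0.303, -0.011, 0, 0, 11.6, 0.1], [-0.41, 0.303, -0.011, 0, 0, 11.6, 0.1], [-0.41, 0.303, -0.011, 0, 0, 11.6, 0.1], [-0.41, 0.303, -0.011, 0, 0, 11.6, 0.1], [-0.41, 0.303, -0.011, 0, 0, 11.6, 0.1], [-0.41, 0.303, -0.011, 0, 0, 11.6, 0.1], [-0.41, 0.303, -0.011, 0, 0, 11.6, 0.1], [-0.41, 0.303, -0.011, 0, 0, 11.6, 0.1], [-0.41, 0.303, -0.011, 0, 0, 11.6, 0.1]]]}}

```text
t: 8.52
eef_pos: [0.5207, 0.3402, 0.1195]
tool_rot: [-0.0, 0.064, 0.998, -0.001]
contact_force: [-0.7, -0.5, -1.4]
gripper_width: 0.233
grasp_force: 59.2
```

Run:
```python
from h import *
from station import bot
o=bot.get_obs();print(np.round(o['q'],2),o['eef_pos'],*go(o,[.5207,.3442,.02],172.74))
c=bot.read_camera('wrist');np.savez('w7.npz',**c);cv2.imwrite('pics/w7.png',c['img'][:,:,::-1])
```

```text
[-0.96  0.5   0.38  1.78 -0.23  0.9   0.96] [0.52073968 0.3401694  0.11953001] [ 0.5  4.1 99.5] [-0.02 -0.01 -0.02]
```

View pics/w7.png

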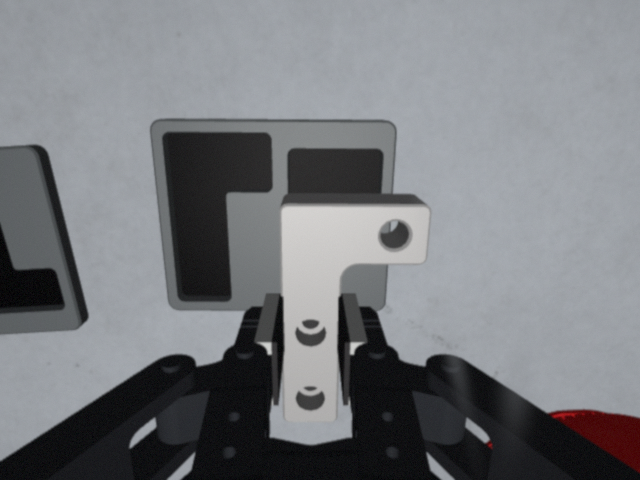

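Run:
```python
from h import *
w=dict(np.load('w7.npz'));g=w['img'].max(2);m=np.zeros(g.shape,bool);m[130:302,160:273]=g[130:302,160:273]<75
print(fit(w,m,tray(1)[:1],.008,[.5184,.3159,-.1318]))
```

```text
(array([ 0.51822824,  0.31409588, -0.13455462]), np.float64(416.1083068847656), np.int64(12481))
```

Emit:
{"name": "servo_tool", "arguments": {"motion": [[[0.0005, 0.003, 0.03, 0, 0, 0, 0.1], [0.0005, 0.003, 0.06, 0, 0, 0, 0.1], [0.0005, 0.003, 0.09, 0, 0, 0, 0.1], [0.0005, 0.003, 0.105, 0, 0, 0, 0.1], [0.0005, 0.003, 0.113, 0, 0, 0, 0.1], [0.0005, 0.003, 0.113, 0, 0, 0, 0.1], [0.0005, 0.003, 0.117, 0, 0, 0, 0.1], [0.0005, 0.003, 0.12, 0, 0, 0, 0.1], [0.0005, 0.003, 0.123, 0, 0, 0, 0.1], [0.0005, 0.003, 0.126, 0, 0, 0, 0.1], [0.0005, 0.003, 0.126, 0, 0, 0, 0.1], [0.0005, 0.003, 0.126, 0, 0, 0, 0.1]]]}}

```text
t: 9.57
eef_pos: [0.5204, 0.3456, -0.0058]
tool_rot: [0.0, 0.063, 0.998, 0.0]
contact_force: [-0.7, 0.8, -0.6]
gripper_width: 0.231
grasp_force: 59.2
```

Emit:
{"name": "servo_tool", "arguments": {"motion": [[[0, -0.002, 0.001, 0, 0, 0, 0.1], [0, -0.002, 0.002, 0, 0, 0, 0.1], [0, -0.002, 0.003, 0, 0, 0, 0.1], [0, -0.002, 0.003, 0, 0, 0, 0.1]]]}}

```text
t: 9.9
eef_pos: [0.5201, 0.3434, -0.0092]
tool_rot: [-0.0, 0.063, 0.998, -0.0]
contact_force: [0.3, -0.4, -2.0]
gripper_width: 0.23
grasp_force: 59.2
```

Emit:
{"name": "servo_tool", "arguments": {"motion": [[[0, 0, 0, 0, 0, 0, 0.45], [0, 0, 0, 0, 0, 0, 0.45], [0, 0, 0, 0, 0, 0, 0.45], [0, 0, -0.01, 0, 0, 0, 0.45], [0, 0, -0.03, 0, 0, 0, 0.45], [0, 0, -0.07, 0, 0, 0, 0.65], [0, 0, -0.11, 0, 0, 0, 0.65], [0, 0, -0.13, 0, 0, 0, 0.65], [0, 0, -0.13, 0, 0, 0, 0.65], [0, 0, -0.13, 0, 0, 0, 0.65]]]}}

```text
t: 10.73
eef_pos: [0.5211, 0.3442, 0.1233]
tool_rot: [0.001, 0.063, 0.998, 0.001]
contact_force: [-0.6, -0.4, -0.1]
gripper_width: 0.644
grasp_force: 0.0
```

Run:
```python
from h import *
from station import bot
c=bot.read_camera('wrist');np.savez('w8.npz',**c);o=bot.get_obs()
g=c['img'].min(2);m=(g>175)
q=[.5201,.343,-.1318];big=c['img'].copy()
m2=np.zeros_like(m);P=proj(c,place(L(*LS,1,.012),q,.024));lo=P.min(0).astype(int);hi=P.max(0).astype(int);print(lo,hi)
m2[lo[1]:hi[1],lo[0]:hi[0]]=m[lo[1]:hi[1],lo[0]:hi[0]]
print('SL',fit(c,m2,[L(*LS,1)],.024,q))
k=np.zeros_like(m);k[:,:]=c['img'].max(2)<75
cv2.imwrite('pics/w8.png',np.hstack([cv2.resize(big,(400,300)),cv2.resize(m2.astype(np.uint8)*255,(400,300))[...,None].repeat(3,2)])[:,:,::-1])
print(o['eef_pos'],*go(o,[.547,-.203,.1],232.6))
```

```text
[272 136] [392 300]
SL (array([ 0.52075193,  0.34311082, -0.1602933 ]), np.float64(1536.4805908203125), np.int64(4472))
[0.52003536 0.34361031 0.12162061] [ -95.1 -539.    21.2] [ 1.000e-02  1.000e-02 -1.196e+01]
```

View pics/w8.png

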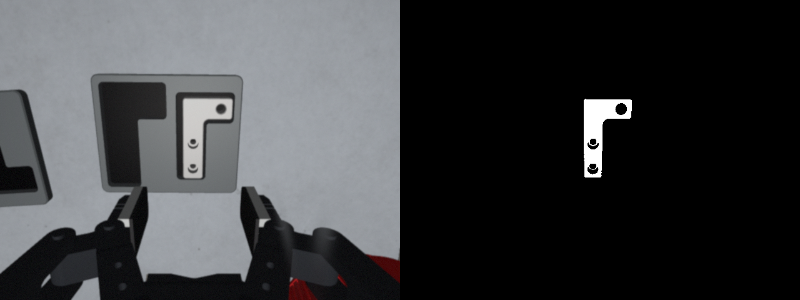

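Run:
```python
from h import *
s=dict(np.load('scene0.npz'));d=dict(np.load('side0.npz'))
print(ray(s,(440,277),0),ray(s,(446,226),.14),ray(d,(308,281),.14))
```

```text
[ 0.69448999 -0.25692001  0.        ] [ 0.67110219 -0.26881347  0.14      ] [ 0.67230279 -0.18876212  0.14      ]
```

Emit:
{"name": "servo_tool", "arguments": {"motion": [[[-0.095, -0.539, 0.0, 0, 0, -12, 0.65], [-0.095, -0.539, 0.0, 0, 0, -12, 0.65], [-0.095, -0.539, 0.0, 0, 0, -12, 0.65], [-0.095, -0.539, 0.0, 0, 0, -12, 0.65], [-0.095, -0.539, 0.0, 0, 0, -12, 0.65], [-0.095, -0.539, 0.0, 0, 0, -12, 0.65], [-0.095, -0.539, 0.0, 0, 0, -12, 0.65], [-0.095, -0.539, 0.0, 0, 0, -12, 0.65], [-0.095, -0.539, 0.0, 0, 0, -12, 0.65], [-0.095, -0.539, 0.0, 0, 0, -12, 0.65], [-0.095, -0.539, 0.0, 0, 0, -12, 0.65], [-0.095, -0.539, 0.0, 0, 0, -12, 0.65], [-0.095, -0.539, 0.0, 0, 0, -12, 0.65], [-0.095, -0.539, 0.0, 0, 0, -12, 0.65], [-0.095, -0.539, 0.0, 0, 0, -12, 0.65], [-0.095, -0.539, 0.0, 0, 0, -12, 0.65], [-0.095, -0.539, 0.0, 0, 0, -12, 0.65], [-0.095, -0.539, 0.0, 0, 0, -12, 0.65]]]}}

```text
t: 12.28
eef_pos: [0.5469, -0.2007, 0.1203]
tool_rot: [-0.0, -0.446, 0.895, 0.001]
contact_force: [-0.6, 0.3, -0.2]
gripper_width: 0.65
grasp_force: 0.0
```

Run:
```python
from h import *
from station import bot
o=bot.get_obs();print(np.round(o['q'],2),o['eef_pos'],*go(o,[.547,-.203,.0094],232.6))
```

```text
[ 0.04  0.43  0.26  1.87 -0.14  0.86  2.87] [ 0.54685286 -0.20073988  0.12032723] [  1.8  -1.7 110.9] [0.02 0.   0.08]
```

Emit:
{"name": "servo_tool", "arguments": {"motion": [[[0.002, -0.0015, 0.035, 0, 0, 0, 0.65], [0.002, -0.0015, 0.065, 0, 0, 0, 0.65], [0.002, -0.0015, 0.09, 0, 0, 0, 0.65], [0.002, -0.0015, 0.1, 0, 0, 0, 0.65], [0.002, -0.0015, 0.11, 0, 0, 0, 0.65], [0.002, -0.0015, 0.11, 0, 0, 0, 0.65], [0.002, -0.0015, 0.11, 0, 0, 0, 0.65], [0.002, -0.0015, 0.11, 0, 0, 0, 0.1], [0.002, -0.0015, 0.11, 0, 0, 0, 0.1], [0.002, -0.0015, 0.11, 0, 0, 0, 0.1], [0.002, -0.0015, 0.11, 0, 0, 0, 0.1], [0.002, -0.0015, 0.11, 0, 0, 0, 0.1], [0.002, -0.0015, 0.11, 0, 0, 0, 0.1], [0.002, -0.0015, 0.11, 0, 0, 0, 0.1]]], "grip_force": 60}}

```text
t: 13.45
eef_pos: [0.5478, -0.2059, 0.0125]
tool_rot: [0.001, -0.445, 0.896, -0.001]
contact_force: [-1.4, 0.1, 6.5]
gripper_width: 0.228
grasp_force: 58.5
```

Emit:
{"name": "servo_tool", "arguments": {"motion": [[[0, 0, -0.005, 0, 0, 0, 0.1], [0, 0, -0.015, 0, 0, 0, 0.1], [0, 0, -0.035, 0, 0, 0, 0.1], [0, 0, -0.07, 0, 0, 0, 0.1], [0, 0, -0.1, 0, 0, 0, 0.1], [0, 0, -0.1, 0, 0, 0, 0.1], [0, 0, -0.1, 0, 0, 0, 0.1]]]}}

```text
t: 14.03
eef_pos: [0.5484, -0.2062, 0.1137]
tool_rot: [0.002, -0.445, 0.896, -0.002]
contact_force: [0.3, -0.1, -2.5]
gripper_width: 0.225
grasp_force: 59.0
```

Run:
```python
from h import *
from station import bot
c=bot.read_camera('wrist');np.savez('w9.npz',**c);o=bot.get_obs();print(o['eef_pos'],o['gripper_width'])
t=np.array([.5103,.0800,3.0718]);cc,s=np.cos(t[2]),np.sin(t[2])
T=t[:2]+[s*.026,-cc*.026];print(T)
print(*go(o,[*T,.12],np.degrees(t[2])))
```

```text
[ 0.54706655 -0.20565067  0.11190412] 0.2251642127537482
[0.51211314 0.1059367 ]
[-227.1  216.2   -8.2] [-1.000e-02  2.000e-02  1.136e+01]
```

Emit:
{"name": "servo_tool", "arguments": {"motion": [[[-0.227, 0.216, -0.008, 0, 0, 11.36, 0.1], [-0.227, 0.216, -0.008, 0, 0, 11.36, 0.1], [-0.227, 0.216, -0.008, 0, 0, 11.36, 0.1], [-0.227, 0.216, -0.008, 0, 0, 11.36, 0.1], [-0.227, 0.216, -0.008, 0, 0, 11.36, 0.1], [-0.227, 0.216, -0.008, 0, 0, 11.36, 0.1], [-0.227, 0.216, -0.008, 0, 0, 11.36, 0.1], [-0.227, 0.216, -0.008, 0, 0, 11.36, 0.1], [-0.227, 0.216, -0.008, 0, 0, 11.36, 0.1], [-0.227, 0.216, -0.008, 0, 0, 11.36, 0.1], [-0.227, 0.216, -0.008, 0, 0, 11.36, 0.1], [-0.227, 0.216, -0.008, 0, 0, 11.36, 0.1], [-0.227, 0.216, -0.008, 0, 0, 11.36, 0.1]]]}}

```text
t: 15.17
eef_pos: [0.5119, 0.1038, 0.1186]
tool_rot: [-0.0, 0.036, 0.999, -0.0]
contact_force: [-0.1, 0.0, -1.1]
gripper_width: 0.227
grasp_force: 59.1
```

Run:
```python
from h import *
from station import bot
c=bot.read_camera('wrist');np.savez('w10.npz',**c);o=bot.get_obs();print(o['eef_pos'])
z=o['eef_pos'][2]+.0125+.020
q=np.r_[o['eef_pos'][:2],3.0718]
def box(m,poly,q,z,mg=.01):
    P=proj(c,place(poly,q,z));lo=(P.min(0)-12).astype(int).clip(0);hi=(P.max(0)+12).astype(int);k=np.zeros_like(m);k[lo[1]:hi[1],lo[0]:hi[0]]=m[lo[1]:hi[1],lo[0]:hi[0]];return k
m=box(c['img'].min(2)>175,L(*LS,-1),q,z)
f=fit(c,m,[L(*LS,-1)],z,q);print('SR',f)
t=[.5103,.08,3.0718]
# large pocket only
k=box(c['img'].max(2)<75,tray(-1)[0],t,.008)
print('tray',fit(c,k,tray(-1)[:1],.008,t))
```

```text
[0.51203071 0.10397013 0.11877066]
SR (array([0.51440274, 0.10283634, 3.04476978]), np.float64(7749.61865234375), np.int64(11772))
tray (array([0.51025718, 0.08006297, 3.07382785]), np.float64(651.2115478515625), np.int64(11968))
```

Run:
```python
from h import *
c=dict(np.load('w10.npz'));i=c['img'].astype(int)
z=.151;q=np.array([.512,.104,3.0718])
P=proj(c,place(L(*LS,-1),q,z));lo=(P.min(0)-12).astype(int);hi=(P.max(0)+12).astype(int);print(lo,hi)
x,y=proj(c,[[*q[:2],z]])[0].astype(int);print('bracket',i[y-25,x],'table',i[60,320])
for th in (3,6,10):
  b=i[...,2]-i[...,0]<th   # bracket warm, table bluish
  m=b&(i.min(2)>165);k=np.zeros_like(m);k[lo[1]:hi[1],lo[0]:hi[0]]=m[lo[1]:hi[1],lo[0]:hi[0]]
  k=cv2.morphologyEx(k.astype(np.uint8),cv2.MORPH_CLOSE,np.ones((25,25)))>0
  k=cv2.morphologyEx(k.astype(np.uint8),cv2.MORPH_OPEN,np.ones((5,5)))>0
  print(th,fit(c,k,[L(*LS,-1)],z,q))
```

```text
[266 190] [429 433]
bracket [207 206 204] table [167 171 175]
3 (array([0.51458323, 0.10354015, 3.09059112]), np.float64(5524.171875), np.int64(12081))
6 (array([0.51428536, 0.10355867, 3.07275949]), np.float64(5430.015625), np.int64(12133))
10 (array([0.51587668, 0.1020856 , 3.02551459]), np.float64(11226.21484375), np.int64(19394))
```

Run:
```python
from h import *
c=dict(np.load('w10.npz'));i=c['img'].astype(int)
m=((i[...,2]-i[...,0]<6)&(i.min(2)>165)).astype(np.uint8)
n,l,s,_=cv2.connectedComponentsWithStats(cv2.morphologyEx(m,cv2.MORPH_OPEN,np.ones((5,5))))
for k in range(1,n):
    if s[k,4]>300: print(s[k])
k=l==l[220,310] if l[220,310] else None
if k is not None:
    for r in range(185,430,15):
        x=np.where(k[r])[0]
        if len(x): print(r,x.min(),x.max())
    for z in (.149,.151):
      print([ray(c,(x,y),z)[:2].round(4).tolist() for x,y in ((np.where(k)[1][np.where(k)[0]==230].mean(),np.where(k)[0].min()),(np.where(k)[1][np.where(k)[0]==260].mean(),260))])
```

```text
[  280   209    70   211 10293]
[  0 252  36  47 621]
215 280 339
230 280 338
245 281 338
260 281 338
275 282 338
290 282 338
305 285 335
320 286 335
335 286 335
350 286 335
365 285 336
380 286 338
395 286 339
410 287 348
[[0.4699, 0.1061], [0.4886, 0.105]]
[[0.4694, 0.1061], [0.4878, 0.1051]]
```

Emit:
{"name": "servo_tool", "arguments": {"motion": [[[0.0024, 0.003, 0.03, 0, 0, 0, 0.1], [0.0024, 0.003, 0.06, 0, 0, 0, 0.1], [0.0024, 0.003, 0.09, 0, 0, 0, 0.1], [0.0024, 0.003, 0.105, 0, 0, 0, 0.1], [0.0024, 0.003, 0.112, 0, 0, 0, 0.1], [0.0024, 0.003, 0.112, 0, 0, 0, 0.1], [0.0024, 0.003, 0.116, 0, 0, 0, 0.1], [0.0024, 0.003, 0.119, 0, 0, 0, 0.1], [0.0024, 0.003, 0.122, 0, 0, 0, 0.1], [0.0024, 0.003, 0.125, 0, 0, 0, 0.1], [0.0024, 0.003, 0.125, 0, 0, 0, 0.1], [0.0024, 0.003, 0.125, 0, 0, 0, 0.1]]]}}

```text
t: 16.22
eef_pos: [0.5099, 0.109, -0.0059]
tool_rot: [0.0, 0.035, 0.999, 0.0]
contact_force: [0.1, 0.2, -1.8]
gripper_width: 0.228
grasp_force: 59.1
```

Emit:
{"name": "servo_tool", "arguments": {"motion": [[[0, -0.002, 0.001, 0, 0, 0, 0.1], [0, -0.002, 0.002, 0, 0, 0, 0.1], [0, -0.002, 0.003, 0, 0, 0, 0.1], [0, -0.002, 0.003, 0, 0, 0, 0.1]]]}}

```text
t: 16.55
eef_pos: [0.5102, 0.1077, -0.0067]
tool_rot: [0.0, 0.035, 0.999, 0.001]
contact_force: [-6.7, 0.4, 27.2]
gripper_width: 0.221
grasp_force: 62.6
```

Emit:
{"name": "servo_tool", "arguments": {"motion": [[[0, -0.002, 0.001, 0, 0, 0, 0.45], [0, -0.002, 0.001, 0, 0, 0, 0.45], [0, -0.002, 0, 0, 0, 0, 0.45], [0, -0.002, -0.01, 0, 0, 0, 0.45], [0, 0, -0.03, 0, 0, 0, 0.45], [0, 0, -0.07, 0, 0, 0, 0.65], [0, 0, -0.11, 0, 0, 0, 0.65], [0, 0, -0.13, 0, 0, 0, 0.65], [0, 0, -0.13, 0, 0, 0, 0.65], [0, 0, -0.13, 0, 0, 0, 0.65]]]}}

```text
t: 17.38
eef_pos: [0.5106, 0.1073, 0.1226]
tool_rot: [0.001, 0.035, 0.999, 0.001]
contact_force: [-0.9, -0.7, -0.5]
gripper_width: 0.653
grasp_force: 0.0
```

Run:
```python
from h import *
from station import bot
c=bot.read_camera('wrist');np.savez('w11.npz',**c);i=c['img'].astype(int);o=bot.get_obs();print(o['eef_pos'])
q=np.array([.5121,.1059,3.0718])
P=proj(c,place(L(*LS,-1),q,.024));lo=(P.min(0)-10).astype(int);hi=(P.max(0)+10).astype(int)
m=np.zeros(i.shape[:2],np.uint8);m[lo[1]:hi[1],lo[0]:hi[0]]=(i.min(2)>150)[lo[1]:hi[1],lo[0]:hi[0]]
m=cv2.morphologyEx(m,cv2.MORPH_CLOSE,np.ones((9,9)));m=cv2.morphologyEx(m,cv2.MORPH_OPEN,np.ones((5,5)))>0
for z in (.024,.03): print('SR',z,fit(c,m,[L(*LS,-1)],z,q))
w=dict(np.load('w8.npz'));i=w['img'].astype(int);m=np.zeros(i.shape[:2],np.uint8);m[136:300,272:392]=(i.min(2)>150)[136:300,272:392]
m=cv2.morphologyEx(m,cv2.MORPH_CLOSE,np.ones((9,9)));m=cv2.morphologyEx(m,cv2.MORPH_OPEN,np.ones((5,5)))>0
print('SL',fit(w,m,[L(*LS,1)],.024,[.5218,.3417,-.1318]))
print(*go(o,[.48,-.17,.2],180))
```

```text
[0.50950222 0.10700173 0.12121418]
SR 0.024 (array([0.51221845, 0.10706396, 3.09802745]), np.float64(656.5367431640625), np.int64(5071))
SR 0.03 (array([0.50972447, 0.10782195, 3.1013167 ]), np.float64(882.2520751953125), np.int64(5071))
SL (array([ 0.52115021,  0.34299616, -0.13820925]), np.float64(1944.2100830078125), np.int64(6204))
[  10.2 -278.3  -78.9] [ 0.01  0.   -0.8 ]
```

Emit:
{"name": "servo_tool", "arguments": {"motion": [[[0.01, -0.278, -0.08, 0, 0, -0.8, 0.65], [0.01, -0.278, -0.08, 0, 0, -0.8, 0.65], [0.01, -0.278, -0.08, 0, 0, -0.8, 0.65], [0.01, -0.278, -0.08, 0, 0, -0.8, 0.65], [0.01, -0.278, -0.08, 0, 0, -0.8, 0.65], [0.01, -0.278, -0.08, 0, 0, -0.8, 0.65], [0.01, -0.278, -0.08, 0, 0, -0.8, 0.65], [0.01, -0.278, -0.08, 0, 0, -0.8, 0.65], [0.01, -0.278, -0.08, 0, 0, -0.8, 0.65], [0.01, -0.278, -0.08, 0, 0, -0.8, 0.65], [0.01, -0.278, -0.08, 0, 0, -0.8, 0.65]]]}}

```text
t: 18.35
eef_pos: [0.4799, -0.168, 0.1997]
tool_rot: [-0.001, -0.001, 1.0, 0.0]
contact_force: [0.5, -0.6, 0.8]
gripper_width: 0.647
grasp_force: 0.0
```

Run:
```python
from h import *
from station import bot
c=bot.read_camera('wrist');np.savez('w12.npz',**c);print(bot.get_obs()['eef_pos'])
x,y=proj(c,[[.525,-.18,.02]])[0].astype(int);x0,y0=x-110,y-110;print(x0,y0)
j=(255*(c['img']/255.)**2.2).astype(np.uint8)
crop(j,x0,y0,x0+240,y0+200,3.,'pics/w12.png')
```

```text
[ 0.48010827 -0.16792508  0.1998553 ]
186 140
```

View pics/w12.png

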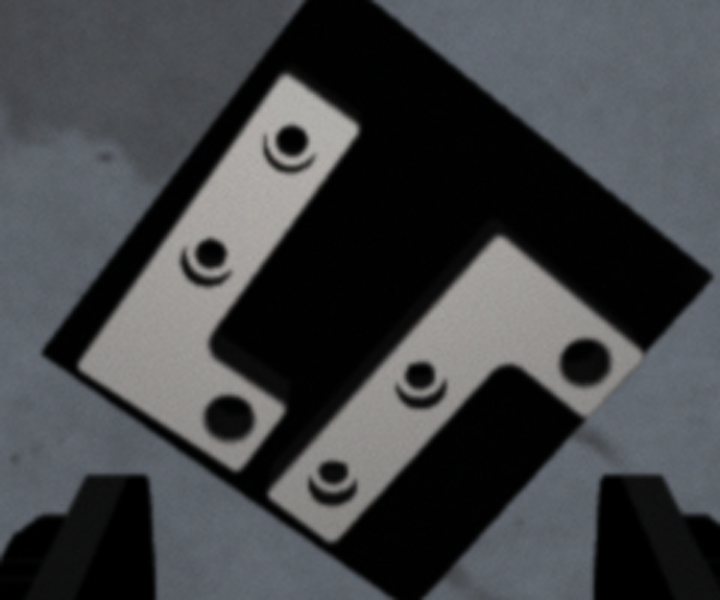

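```bash
cat >> h.py <<'E'
def fitb(c,poly,q,z,th):
    i=c['img'];P=proj(c,place(poly,q,z));h=cv2.convexHull((P).astype(np.float32))
    b=np.zeros(i.shape[:2],np.uint8);cv2.fillPoly(b,[np.round(P).astype(np.int32)],1);b=cv2.dilate(b,np.ones((13,13)))
    m=((i.min(2)>th)&(b>0)).astype(np.uint8)
    m=cv2.morphologyEx(m,cv2.MORPH_CLOSE,np.ones((11,11)));m=cv2.morphologyEx(m,cv2.MORPH_OPEN,np.ones((5,5)))>0
    return fit(c,m,[poly],z,q)
E
python3 - <<'E'
from h import *
from station import bot
o=bot.get_obs();w=dict(np.load('w12.npz'));k=lambda a:np.array(a)/3.+[186,140]
lr=pose(w,L(*LL,-1),k([(78,367),(285,73),(360,128),(285,408),(237,472)]),.023)
ll=pose(w,L(*LL,1),k([(498,235),(268,492),(333,545),(587,417),(643,352)]),.023)
print(lr,ll)
for q,s in ((lr[0],-1),(ll[0],1)):
    f=fitb(w,L(*LL,s),q,.023,150);print(f,np.degrees(f[0][2]))
print(np.round(o['q'],2))
E
```

```text
(array([ 0.49966144, -0.21427812,  2.51094201]), np.float64(0.0021438362634445323)) (array([ 0.5437338 , -0.15617802, -0.68538138]), np.float64(0.002305002292497647))
(array([ 0.50366551, -0.21732304,  2.5078191 ]), np.float64(922.6708984375), np.int64(5272)) 143.6874503198382
(array([ 0.54535309, -0.15657093, -0.69919153]), np.float64(1022.6349487304688), np.int64(4955)) -40.060723836979435
[-0.26  0.22  0.55  1.98 -0.14  0.98  1.94]
```

Run:
```python
from h import *
from station import bot
o=bot.get_obs();print(*go(o,[.544,-.1565,.06],140.5))
```

```text
[-64.2  11.2 139.7] [-0.   -0.03  7.93]
```

Emit:
{"name": "servo_tool", "arguments": {"motion": [[[-0.064, 0.011, 0.02, 0, 0, 7.93, 0.58], [-0.064, 0.011, 0.06, 0, 0, 7.93, 0.58], [-0.064, 0.011, 0.1, 0, 0, 7.93, 0.58], [-0.064, 0.011, 0.13, 0, 0, 7.93, 0.58], [-0.064, 0.011, 0.14, 0, 0, 7.93, 0.58], [-0.064, 0.011, 0.14, 0, 0, 7.93, 0.58], [-0.064, 0.011, 0.14, 0, 0, 7.93, 0.58], [-0.064, 0.011, 0.14, 0, 0, 7.93, 0.58], [-0.064, 0.011, 0.14, 0, 0, 7.93, 0.58], [-0.064, 0.011, 0.14, 0, 0, 7.93, 0.58]]]}}

```text
t: 19.23
eef_pos: [0.545, -0.1583, 0.0616]
tool_rot: [0.001, 0.338, 0.941, 0.0]
contact_force: [1.2, -0.1, -0.5]
gripper_width: 0.579
grasp_force: 0.0
```

Run:
```python
from h import *
from station import bot
o=bot.get_obs();print(o['eef_pos'],*go(o,[.544,-.1565,-.009],140.5))
```

```text
[ 0.54496644 -0.15834846  0.06161801] [ 2.   0.7 70.6] [ 0.01  0.01 -0.  ]
```

Emit:
{"name": "servo_tool", "arguments": {"motion": [[[0.002, 0, 0.03, 0, 0, 0, 0.58], [0.002, 0, 0.05, 0, 0, 0, 0.58], [0.002, 0, 0.06, 0, 0, 0, 0.58], [0.002, 0, 0.066, 0, 0, 0, 0.58], [0.002, 0, 0.07, 0, 0, 0, 0.58], [0.002, 0, 0.07, 0, 0, 0, 0.58], [0.002, 0, 0.07, 0, 0, 0, 0.58], [0.002, 0, 0.07, 0, 0, 0, 0.15], [0.002, 0, 0.07, 0, 0, 0, 0.15], [0.002, 0, 0.07, 0, 0, 0, 0.15], [0.002, 0, 0.07, 0, 0, 0, 0.15], [0.002, 0, 0.07, 0, 0, 0, 0.15], [0.002, 0, 0.07, 0, 0, 0, 0.15], [0.002, 0, 0.07, 0, 0, 0, 0.15]]], "grip_force": 70}}

```text
t: 20.4
eef_pos: [0.5437, -0.1576, -0.0078]
tool_rot: [0.001, 0.339, 0.941, 0.0]
contact_force: [-1.2, 1.6, 7.0]
gripper_width: 0.292
grasp_force: 68.4
```

Emit:
{"name": "servo_tool", "arguments": {"motion": [[[0, 0, -0.005, 0, 0, 0, 0.15], [0, 0, -0.015, 0, 0, 0, 0.15], [0, 0, -0.035, 0, 0, 0, 0.15], [0, 0, -0.07, 0, 0, 0, 0.15], [0, 0, -0.11, 0, 0, 0, 0.15], [0, 0, -0.13, 0, 0, 0, 0.15], [0, 0, -0.13, 0, 0, 0, 0.15], [0, 0, -0.13, 0, 0, 0, 0.15]]]}}

```text
t: 21.07
eef_pos: [0.5436, -0.1574, 0.1225]
tool_rot: [0.001, 0.339, 0.941, 0.001]
contact_force: [-0.6, 0.6, -3.4]
gripper_width: 0.289
grasp_force: 69.2
```

Run:
```python
from h import *
from station import bot
o=bot.get_obs();print(o['eef_pos'],o['gripper_width'])
t=np.array([.5183,.315,-.133]);cc,s=np.cos(t[2]),np.sin(t[2]);T=t[:2]+[s*.053,-cc*.053];print(T)
print(*go(o,[*T,.12],180+np.degrees(t[2])))
```

```text
[ 0.54360884 -0.15740363  0.12251266] 0.2889992616591298
[0.51127176 0.26246807]
[292.7 302.7   2.5] [ 0.02  0.03 -6.4 ]
```

Emit:
{"name": "servo_tool", "arguments": {"motion": [[[0.293, 0.303, 0.002, 0, 0, -6.4, 0.15], [0.293, 0.303, 0.002, 0, 0, -6.4, 0.15], [0.293, 0.303, 0.002, 0, 0, -6.4, 0.15], [0.293, 0.303, 0.002, 0, 0, -6.4, 0.15], [0.293, 0.303, 0.002, 0, 0, -6.4, 0.15], [0.293, 0.303, 0.002, 0, 0, -6.4, 0.15], [0.293, 0.303, 0.002, 0, 0, -6.4, 0.15], [0.293, 0.303, 0.002, 0, 0, -6.4, 0.15], [0.293, 0.303, 0.002, 0, 0, -6.4, 0.15], [0.293, 0.303, 0.002, 0, 0, -6.4, 0.15], [0.293, 0.303, 0.002, 0, 0, -6.4, 0.15], [0.293, 0.303, 0.002, 0, 0, -6.4, 0.15], [0.293, 0.303, 0.002, 0, 0, -6.4, 0.15], [0.293, 0.303, 0.002, 0, 0, -6.4, 0.15], [0.293, 0.303, 0.002, 0, 0, -6.4, 0.15], [0.293, 0.303, 0.002, 0, 0, -6.4, 0.15]]]}}

```text
t: 22.4
eef_pos: [0.5107, 0.2611, 0.1188]
tool_rot: [-0.0, 0.068, 0.998, -0.0]
contact_force: [-1.4, 0.8, -2.2]
gripper_width: 0.289
grasp_force: 69.4
```

Run:
```python
from h import *
from station import bot
c=bot.read_camera('wrist');np.savez('w13.npz',**c);o=bot.get_obs();print(o['eef_pos'],*go(o,[.5113,.2625,0],172.4))
i=c['img'].astype(int);z=o['eef_pos'][2]+.0315
q=np.r_[o['eef_pos'][:2],-.133]
m=((i[...,2]-i[...,0]<6)&(i.min(2)>165)).astype(np.uint8)
m=cv2.morphologyEx(m,cv2.MORPH_OPEN,np.ones((5,5)));n,l,s,_=cv2.connectedComponentsWithStats(m)
print(proj(c,place(L(*LL,1),q,z)).round(0).tolist())
for k in range(1,n):
    if s[k,4]>800:
        print(s[k])
        for r in range(s[k,1]+4,s[k,1]+s[k,3],20):
            x=np.where(l[r]==k)[0]; print(r,x.min(),x.max(),end='; ')
        print()
# small left's visible: tray yaw check
```

```text
[0.51079745 0.26145538 0.11895925] [ -0.4   1.1 119. ] [-0.   -0.   -0.03]
[[269.0, 172.0], [277.0, 440.0], [346.0, 440.0], [351.0, 251.0], [442.0, 251.0], [450.0, 172.0]]
[ 416  158   87  128 2810]
162 426 502; 182 447 500; 202 445 452; 222 443 450; 242 441 447; 262 418 445; 282 416 443; 
[  273   174   171   219 19030]
178 273 443; 198 273 442; 218 273 440; 238 274 438; 258 275 349; 278 275 346; 298 278 342; 318 279 342; 338 280 341; 358 278 342; 378 278 342;
```

Emit:
{"name": "servo_tool", "arguments": {"motion": [[[0, 0, 0.03, 0, 0, 0, 0.15], [0, 0, 0.06, 0, 0, 0, 0.15], [0, 0, 0.09, 0, 0, 0, 0.15], [0, 0, 0.105, 0, 0, 0, 0.15], [0, 0, 0.11, 0, 0, 0, 0.15], [0, 0, 0.11, 0, 0, 0, 0.15], [0, 0, 0.114, 0, 0, 0, 0.15], [0, 0, 0.117, 0, 0, 0, 0.15], [0, 0, 0.12, 0, 0, 0, 0.15], [0, 0, 0.123, 0, 0, 0, 0.15], [0, 0, 0.123, 0, 0, 0, 0.15], [0, 0, 0.123, 0, 0, 0, 0.15]]]}}

```text
t: 23.45
eef_pos: [0.5106, 0.2629, -0.0039]
tool_rot: [0.0, 0.067, 0.998, 0.0]
contact_force: [-0.3, 0.7, -2.5]
gripper_width: 0.293
grasp_force: 69.4
```

Emit:
{"name": "servo_tool", "arguments": {"motion": [[[0, 0, 0.001, 0, 0, 0, 0.15], [0, 0, 0.002, 0, 0, 0, 0.15], [0, 0, 0.0025, 0, 0, 0, 0.15], [0, 0, 0.0025, 0, 0, 0, 0.15]]]}}

```text
t: 23.78
eef_pos: [0.5105, 0.2628, -0.0066]
tool_rot: [-0.0, 0.067, 0.998, -0.0]
contact_force: [-0.1, -0.4, -1.7]
gripper_width: 0.29
grasp_force: 69.4
```

Emit:
{"name": "servo_tool", "arguments": {"motion": [[[0, 0, 0, 0, 0, 0, 0.5], [0, 0, 0, 0, 0, 0, 0.5], [0, 0, 0, 0, 0, 0, 0.5], [0, 0, -0.01, 0, 0, 0, 0.5], [0, 0, -0.03, 0, 0, 0, 0.5], [0, 0, -0.07, 0, 0, 0, 0.58], [0, 0, -0.11, 0, 0, 0, 0.58], [0, 0, -0.13, 0, 0, 0, 0.58], [0, 0, -0.13, 0, 0, 0, 0.58], [0, 0, -0.13, 0, 0, 0, 0.58]]]}}

```text
t: 24.62
eef_pos: [0.5114, 0.2634, 0.1254]
tool_rot: [0.001, 0.067, 0.998, 0.001]
contact_force: [-0.6, -0.4, -0.7]
gripper_width: 0.582
grasp_force: 0.0
```

Run:
```python
from h import *
from station import bot
c=bot.read_camera('wrist');np.savez('w14.npz',**c);o=bot.get_obs();print(o['eef_pos'])
for z in (.024,.029): print('LL',z,fitb(c,L(*LL,1),[.5113,.2625,-.133],z,150))
print(*go(o,[.4997,-.2145,.06],143.8))
```

```text
[0.5103473  0.26292792 0.12390611]
LL 0.024 (array([ 0.51105622,  0.26296253, -0.12716474]), np.float64(1234.0433349609375), np.int64(7690))
LL 0.029 (array([ 0.51069009,  0.26257243, -0.1334551 ]), np.float64(1544.9315185546875), np.int64(7690))
[ -52.9 -474.7   63.5] [ 0.01 -0.    5.71]
```

Emit:
{"name": "servo_tool", "arguments": {"motion": [[[-0.053, -0.475, 0, 0, 0, 5.7, 0.58], [-0.053, -0.475, 0, 0, 0, 5.7, 0.58], [-0.053, -0.475, 0, 0, 0, 5.7, 0.58], [-0.053, -0.475, 0, 0, 0, 5.7, 0.58], [-0.053, -0.475, 0, 0, 0, 5.7, 0.58], [-0.053, -0.475, 0, 0, 0, 5.7, 0.58], [-0.053, -0.475, 0, 0, 0, 5.7, 0.58], [-0.053, -0.475, 0, 0, 0, 5.7, 0.58], [-0.053, -0.475, 0, 0, 0, 5.7, 0.58], [-0.053, -0.475, 0, 0, 0, 5.7, 0.58], [-0.053, -0.475, 0, 0, 0, 5.7, 0.58], [-0.053, -0.475, 0, 0, 0, 5.7, 0.58], [-0.053, -0.475, 0.03, 0, 0, 5.7, 0.58], [-0.053, -0.475, 0.063, 0, 0, 5.7, 0.58], [-0.053, -0.475, 0.063, 0, 0, 5.7, 0.58], [-0.053, -0.475, 0.063, 0, 0, 5.7, 0.58], [-0.053, -0.475, 0.063, 0, 0, 5.7, 0.58]]]}}

```text
t: 26.08
eef_pos: [0.4998, -0.2151, 0.0609]
tool_rot: [-0.0, 0.31, 0.951, -0.0]
contact_force: [0.6, -0.2, 1.1]
gripper_width: 0.582
grasp_force: 0.0
```

Run:
```python
from h import *
from station import bot
o=bot.get_obs();print(o['eef_pos'],*go(o,[.4997,-.2145,-.009],143.8))
```

```text
[ 0.49976697 -0.21506873  0.06085885] [ 0.3  0.5 69.9] [-0.01 -0.01  0.01]
```

Emit:
{"name": "servo_tool", "arguments": {"motion": [[[0, 0, 0.03, 0, 0, 0, 0.58], [0, 0, 0.05, 0, 0, 0, 0.58], [0, 0, 0.06, 0, 0, 0, 0.58], [0, 0, 0.066, 0, 0, 0, 0.58], [0, 0, 0.07, 0, 0, 0, 0.58], [0, 0, 0.07, 0, 0, 0, 0.58], [0, 0, 0.07, 0, 0, 0, 0.58], [0, 0, 0.07, 0, 0, 0, 0.15], [0, 0, 0.07, 0, 0, 0, 0.15], [0, 0, 0.07, 0, 0, 0, 0.15], [0, 0, 0.07, 0, 0, 0, 0.15], [0, 0, 0.07, 0, 0, 0, 0.15], [0, 0, 0.07, 0, 0, 0, 0.15], [0, 0, 0.07, 0, 0, 0, 0.15]]], "grip_force": 70}}

```text
t: 27.25
eef_pos: [0.5005, -0.2153, -0.0083]
tool_rot: [0.001, 0.31, 0.951, 0.0]
contact_force: [-1.7, 1.5, 9.0]
gripper_width: 0.293
grasp_force: 68.3
```

Emit:
{"name": "servo_tool", "arguments": {"motion": [[[0, 0, -0.005, 0, 0, 0, 0.15], [0, 0, -0.015, 0, 0, 0, 0.15], [0, 0, -0.035, 0, 0, 0, 0.15], [0, 0, -0.07, 0, 0, 0, 0.15], [0, 0, -0.11, 0, 0, 0, 0.15], [0, 0, -0.13, 0, 0, 0, 0.15], [0, 0, -0.13, 0, 0, 0, 0.15], [0, 0, -0.13, 0, 0, 0, 0.15]]]}}

```text
t: 27.92
eef_pos: [0.5006, -0.215, 0.1219]
tool_rot: [0.001, 0.31, 0.951, 0.0]
contact_force: [0.5, 0.1, -2.0]
gripper_width: 0.291
grasp_force: 69.3
```

Run:
```python
from h import *
from station import bot
o=bot.get_obs();print(o['eef_pos'],o['gripper_width'],o['grasp_force'])
t=np.array([.5103,.080,3.0728]);cc,s=np.cos(t[2]),np.sin(t[2]);T=t[:2]+[-s*.053,cc*.053];print(T)
print(*go(o,[*T,.12],np.degrees(t[2])))
```

```text
[ 0.50062748 -0.2150295   0.12192723] 0.2910282552331402 69.29400444030762
[0.50665686 0.02712536]
[137.9 199.1   1.9] [ 0.01  0.03 -6.44]
```

Emit:
{"name": "servo_tool", "arguments": {"motion": [[[0.138, 0.199, 0.002, 0, 0, -6.4, 0.15], [0.138, 0.199, 0.002, 0, 0, -6.4, 0.15], [0.138, 0.199, 0.002, 0, 0, -6.4, 0.15], [0.138, 0.199, 0.002, 0, 0, -6.4, 0.15], [0.138, 0.199, 0.002, 0, 0, -6.4, 0.15], [0.138, 0.199, 0.002, 0, 0, -6.4, 0.15], [0.138, 0.199, 0.002, 0, 0, -6.4, 0.15], [0.138, 0.199, 0.002, 0, 0, -6.4, 0.15], [0.138, 0.199, 0.002, 0, 0, -6.4, 0.15], [0.138, 0.199, 0.002, 0, 0, -6.4, 0.15], [0.138, 0.199, 0.002, 0, 0, -6.4, 0.15]]]}}

```text
t: 28.83
eef_pos: [0.5054, 0.0253, 0.1181]
tool_rot: [-0.0, 0.038, 0.999, -0.0]
contact_force: [1.1, 0.2, -2.3]
gripper_width: 0.296
grasp_force: 69.5
```

Run:
```python
from h import *
from station import bot
c=bot.read_camera('wrist');np.savez('w15.npz',**c);o=bot.get_obs();print(o['eef_pos'],*go(o,[.5067,.0271,0],176.1))
i=c['img'].astype(int);z=o['eef_pos'][2]+.0315
q=np.r_[o['eef_pos'][:2],3.0728]
m=((i[...,2]-i[...,0]<6)&(i.min(2)>165)).astype(np.uint8)
m=cv2.morphologyEx(m,cv2.MORPH_OPEN,np.ones((5,5)));n,l,s,_=cv2.connectedComponentsWithStats(m)
print(proj(c,place(L(*LL,-1),q,z)).round(0).tolist())
for k in range(1,n):
    if s[k,4]>3000:
        print(s[k])
        for r in range(s[k,1]+4,s[k,1]+s[k,3],25):
            x=np.where(l[r]==k)[0]; print(r,x.min(),x.max(),end='; ')
        x,y=np.where(l[s[k,1]+6]==k)[0].mean(),s[k,1]; print('end',ray(c,(x,y),z))
```

```text
[0.50552677 0.02550584 0.11822818] [ -1.1   1.7 118.2] [-0.01 -0.01 -0.08]
[[278.0, 440.0], [268.0, 172.0], [353.0, 172.0], [347.0, 382.0], [429.0, 382.0], [424.0, 440.0]]
[ 416  162   74  127 4320]
166 423 454; 191 422 452; 216 420 450; 241 419 448; 266 417 489; end [0.45044566 0.07165562 0.14972818]
[  271   171    89   263 17119]
175 271 349; 200 272 349; 225 273 348; 250 273 347; 275 274 346; 300 277 343; 325 278 342; 350 278 342; 375 278 345; 400 279 349; 425 280 358; end [0.45028041 0.0291868  0.14972818]
```

Emit:
{"name": "servo_tool", "arguments": {"motion": [[[-0.001, 0, 0.03, 0, 0, 0, 0.15], [-0.001, 0, 0.06, 0, 0, 0, 0.15], [-0.001, 0, 0.09, 0, 0, 0, 0.15], [-0.001, 0, 0.105, 0, 0, 0, 0.15], [-0.001, 0, 0.11, 0, 0, 0, 0.15], [-0.001, 0, 0.11, 0, 0, 0, 0.15], [-0.001, 0, 0.114, 0, 0, 0, 0.15], [-0.001, 0, 0.117, 0, 0, 0, 0.15], [-0.001, 0, 0.12, 0, 0, 0, 0.15], [-0.001, 0, 0.122, 0, 0, 0, 0.15], [-0.001, 0, 0.122, 0, 0, 0, 0.15], [-0.001, 0, 0.122, 0, 0, 0, 0.15]]]}}

```text
t: 29.88
eef_pos: [0.507, 0.0271, -0.0033]
tool_rot: [0.0, 0.036, 0.999, 0.0]
contact_force: [0.3, -0.3, -2.0]
gripper_width: 0.294
grasp_force: 69.5
```

Emit:
{"name": "servo_tool", "arguments": {"motion": [[[0, 0, 0.001, 0, 0, 0, 0.15], [0, 0, 0.002, 0, 0, 0, 0.15], [0, 0, 0.003, 0, 0, 0, 0.15], [0, 0, 0.003, 0, 0, 0, 0.15]]]}}

```text
t: 30.22
eef_pos: [0.5067, 0.027, -0.0066]
tool_rot: [-0.0, 0.036, 0.999, -0.0]
contact_force: [0.4, 0.5, -1.0]
gripper_width: 0.293
grasp_force: 69.5
```

Emit:
{"name": "servo_tool", "arguments": {"motion": [[[0, 0, 0, 0, 0, 0, 0.5], [0, 0, 0, 0, 0, 0, 0.5], [0, 0, 0, 0, 0, 0, 0.5], [0, 0, -0.01, 0, 0, 0, 0.5], [0, 0, -0.03, 0, 0, 0, 0.5], [0, 0, -0.07, 0, 0, 0, 0.58], [0, 0, -0.11, 0, 0, 0, 0.58], [0, 0, -0.15, 0, 0, 0, 0.58], [0, 0.1, -0.19, 0, 0, 0, 0.58], [0, 0.17, -0.25, 0, 0, 0, 0.58], [0, 0.17, -0.28, 0, 0, 0, 0.58], [0, 0.17, -0.28, 0, 0, 0, 0.58], [0, 0.17, -0.28, 0, 0, 0, 0.58], [0, 0.17, -0.28, 0, 0, 0, 0.58], [0, 0.17, -0.28, 0, 0, 0, 0.58]]]}}

```text
t: 31.47
eef_pos: [0.52, 0.1998, 0.2763]
tool_rot: [0.002, 0.034, 0.999, 0.002]
contact_force: [0.4, -0.4, -0.6]
gripper_width: 0.582
grasp_force: 0.0
```

Run:
```python
from h import *
from station import bot
c=bot.read_camera('wrist');np.savez('w16.npz',**c);o=bot.get_obs();print(o['t'],o['eef_pos'])
tl=np.array([.5183,.315,-.133]);tr=np.array([.5103,.080,3.0728])
for n,t,P,s,y in (('LL',tl,LL,1,-.053),('SL',tl,LS,1,.026),('LR',tr,LL,-1,.053),('SR',tr,LS,-1,-.026)):
    R=np.array([[np.cos(t[2]),-np.sin(t[2])],[np.sin(t[2]),np.cos(t[2])]])
    q=np.r_[t[:2]+R@[0,y],t[2]]
    f,e,a=fitb(c,L(*P,s),q,.024,150); print(n,'err mm',((f[:2]-q[:2])@R*1000).round(1),round(f[2]-q[2],3),e/a)
```

```text
31.5167 [0.5191989  0.19699166 0.27436049]
LL err mm [-0.9 -0.1] -0.025 0.19087359243430604
SL err mm [-0.7  2. ] 0.013 0.19461040748898678
LR err mm [ 1.5 -0.4] -0.016 0.1751878301781344
SR err mm [ 0.  -1.4] 0.025 0.18826019037192904
```

All four brackets measure within 2 mm of their pockets, and the gripper is clear.

```bash
python3 -c "
from station import bot
print(bot.hand_in())"
```

```text
the job is handed in; nothing more can be done
None
```

The job is handed in at about 31.5 s: by the last wrist-camera fit, all four brackets lie within about 2 mm of their own pockets, and the gripper is clear of everything, but the judge returned no verdict.

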